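# Make up a dissection kit and a plating kit

### The arm

A 6-joint arm with a two-finger parallel gripper is mounted at the origin on a cart in front of the work surface, level with it; the furniture and walls round the work are solid. World frame = base frame: x ahead of the robot, y to its left, z up, the work surface at z = 0. Lengths are in m, angles in rad, forces in N, time in s.
With the tool pointing down it reaches from about 0.3 to 0.825 m from the base axis. Payload 5.4 kg.
Tool frame: the origin (TCP) lies at the very end of the fingers, on their centre line; the grasp point (between the pads) lies 19 mm behind it; z points along the fingers, y is the line along which they close (so a half turn about z gives the same grasp; the last joint's range is limited). The gripper opens to 92 mm and grips with 3 to 60 N. Pads are 20 mm wide; open, the fingers measure 128 mm over their backs; the gripper's body (75 mm by 189 mm) begins 69 mm behind the grasp point.
Start: joints at [1.02, 0.158, 1.597, -0, 1.386, -0.21], TCP at [0.192, 0.542, 0.19] pointing down, gripper open.
Joint ranges: [-2.91, 2.91], [-0.94, 2.29], [0.18, 2.7], [-1.29, 4.43], [0.17, 2.64], [-3, 3]. Speed limits (rad/s): [2.57, 2.57, 3.14, 3.14, 3.14, 3.14].

### API

Orientations are given as a rotation vector (axis times angle).
In Python, from workcell import bot gives the robot as it stands. Calls block until the motion is done:
- bot.goto(position, orientation): joint-space move of the TCP to a pose.
- bot.line_to(position, rot=None, max_speed=0.15): straight line of the TCP; rot=None keeps the orientation; max_speed is the mean speed in m/s.
- bot.set_joints(angles): joint-space move.
- bot.set_gripper(opening, newtons=None): opening from 0.0 (shut) to 1.0 (fully open); newtons is the grip in N (None keeps the last); returns when the fingers have stopped.
- bot.hold(seconds).
- bot.inverse_kinematics(position, orientation): joint angles nearest the present ones, or None.
- bot.read_camera(name): name is "scene" or "top" or "wrist"; returns a dict with "pixels" (400x640x3 uint8, blue, green, red), "fx", "fy", "cx", "cy" (pixels), "k1" (the pictures are not rectified: a ray, as slopes to the right and down, at radius r is drawn at 1 + k1 r^2 times it, then the intrinsics apply), "R" (3x3) and "t" (3): a world point X has camera coordinates R X + t. Camera axes: x right, y down, z forward; pixel columns grow to the right and rows downward; lengths in m; the calibration is good to about 2 mm. A picture is of the moment at which its call begins. There is no depth.
A pose or a line that the arm cannot do raises bot.MotionError and nothing moves.
- bot.job_done(): hands the job in; it is judged then, once.
Readings, each from a call of its own:
- bot.current_clock(): time.
- bot.current_joints(): joint angles.
- bot.current_joint_vel(): joint speeds.
- bot.current_effort(): joint torques, N m.
- bot.current_ee_pos(): TCP position.
- bot.current_tool_rot(): TCP orientation.
- bot.current_contact_force(): force on the tool from outside, world axes, zero at the start.
- bot.current_ft_torque(): the same for the moment, N m.
- bot.current_opening(): opening from 0.0 (shut) to 1.0 (fully open).
- bot.current_grip_force(): force on a finger pad.
Only numpy, scipy, OpenCV 4.12 (cv2) and the standard library are available. Lean on these libraries where they do the work, as an engineer would, in place of code of your own. Each camera call takes 0.05 s, during which the arm holds its last target. There are 200 camera calls.

### The job

Make up the two kits from the stock on the bench, one vial to each kit: the forceps go in the tray with the two notched bars, lying in both notches (either way round), with one of the white-capped vials standing in that tray's socket; the small petri dish goes in the tray with the four pegs, flat on its pad between them, with the dropper bottle in the large socket and the other vial in the small one. Do not tip any of the vessels over, and leave the glass beaker, the rubber stopper and the marker pen where they are.

Things in the scene. Friction and masses are not known exactly. Their poses are not given: they have to be found in the camera images.
- dissection_tray: Steel tray, fixed, 116 (x) x 192 (y) x 12 mm. Origin: centre of underside. All in mm: vial socket at x 0, y -68: 32 wide, floor 8 up, in a grey block 48 square, 23 high. Two grey bars across it, 12 thick, 20 high, at y -9 and +61; in each one notch at x 0: floor 12 up and 20 wide, flaring to 32 at the top. Seated forceps lie along y, centre at x 0, y +26, 17 up; 58 free between bars.
- plating_tray: Steel tray, fixed, 116 (x) x 192 (y) x 12 mm. Origin: centre of underside. All in mm: vial socket at x 0, y -68: 32 wide, floor 8 up, in a grey block 48 square, 23 high. Dish pad at y -5: 56 wide, top 9 up, with four steel pegs, 8 thick, 16 high, 41 out on the diagonals (fingers closing along x pass between). Dropper socket at y +63: 42 wide, floor 8 up, in a grey block 56 square, 23 high.
- forceps_center (a point): Straight steel forceps lying on their side on the bench, 13 (x) x 122 (y) x 10 (z) mm, 22 g; rigid, to be pinched across x. Point: their centre, 5 mm above their underside; y along their length.
- petri_center (a point): Small closed petri dish, clear with pale agar, 63 mm diameter, 14 mm high (rim to grip 13 mm), 16 g, lying flat. Point: its centre, 7 mm above its underside; z up.
- dropper_center (a point): Small amber dropper bottle with a black rubber bulb, upright, 94 mm tall: body 32 mm diameter up to 54 mm, collar 23 mm up to 60 mm, bulb 16 mm to the top; 42 g. Point: its centre, 47 mm above its foot; z up its axis.
- vial_a_center (a point): Clear screw-cap vial, white cap (top 12 mm), 23 mm diameter, 48 mm tall, 16 g, upright on the bench. Point: its centre, 24 mm above its foot; z up its axis. Its twin is vial_b; either may go in either tray.
- vial_b_center (a point): Clear screw-cap vial, white cap (top 12 mm), 23 mm diameter, 48 mm tall, 16 g, upright on the bench. Point: its centre, 24 mm above its foot; z up its axis. Its twin is vial_a; either may go in either tray.
- beaker_center (a point): Bystander: clear glass beaker, 51 mm diameter, 68 mm tall, upright. Point: its centre, 34 mm above its foot.
- stopper_center (a point): Bystander: brown rubber stopper, 26 mm diameter, 26 mm high, upright. Point: its centre, 13 mm above its foot.
- marker_center (a point): Bystander: white marker pen with a black cap, 14 (x) x 117 (y) x 16 mm, lying on the bench. Point: its centre, 7 mm above the bench; y along its length.
Not all that is in view belongs to the job. Leave any pink or yellow look-alike of the part that bears dropper_center alone.

How it is judged:
By the outcome, as a careful person would: the job done as asked, in the order asked, and still so for the second after the job is handed in, with the robot touching nothing.
It also fails if it takes over 112 s, if anything falls off the work surface, if the arm or the gripper's body presses on something with over 40 N, if the wrist force passes 120 N, or if a joint passes its speed limit or range.

## Working session

There is one attempt and no reset: what is moved stays moved. The work goes in short steps, each a Python script; the robot and the scene stay as the last script left them, time stands still between calls to the robot, and variables do not carry over. Pictures are saved under pics/ and viewed, at most 14 in all, crops included, and the job is handed in when it is done.

```bash
mkdir -p pics; cat > h.py <<'E'
import numpy as np, cv2
from workcell import bot
from scipy.spatial.transform import Rotation as Ro
def snap(cam,fn=None):
    d=bot.read_camera(cam)
    if fn: cv2.imwrite('pics/'+fn,d['pixels'])
    return d
def KD(d):
    return np.array([[d['fx'],0,d['cx']],[0,d['fy'],d['cy']],[0,0,1.]]),np.array([d['k1'],0,0,0,0.])
def ray(d,px,z):
    K,D=KD(d); p=cv2.undistortPoints(np.array(px,float).reshape(-1,1,2),K,D).reshape(-1,2)
    R=np.array(d['R']);t=np.array(d['t']);c=-R.T@t
    v=np.c_[p,np.ones(len(p))]@R
    return c+v*((z-c[2])/v[:,2])[:,None]
def proj(d,X):
    K,D=KD(d); return cv2.projectPoints(np.array(X,float).reshape(-1,1,3),cv2.Rodrigues(np.array(d['R']))[0],np.array(d['t'],float),K,D)[0].reshape(-1,2)
E
python3 - <<'E'
from h import *
for c in ['scene','top','wrist']:
    d=snap(c,c+'0.png'); R=np.array(d['R']);print(c,-R.T@np.array(d['t']),R[2],d['fx'],d['k1'])
print(bot.current_tool_rot(),bot.current_clock())
E
```

```text
scene [ 0.09588164 -0.61960116  0.46236892] [ 0.45815884  0.76047872 -0.46017669] 368.8710429923838 -0.03852428499558672
top [0.33946218 0.03181734 1.11438823] [ 0.13195254  0.00179857 -0.9912544 ] 367.05818776551433 0.016066613188218053
wrist [0.11768986 0.56808174 0.38330385] [ 0.26341413 -0.09623868 -0.95987036] 295.270725131409 0.011865329555815644
[-5.32668530e-01 -3.09558141e+00  2.14064580e-03] 0.15
```

View pics/top0.png

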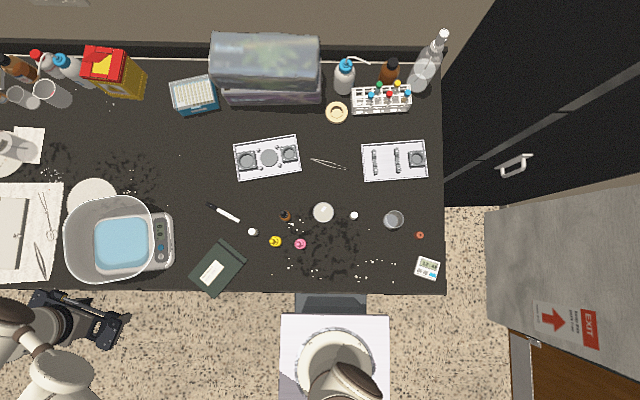

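View pics/scene0.png

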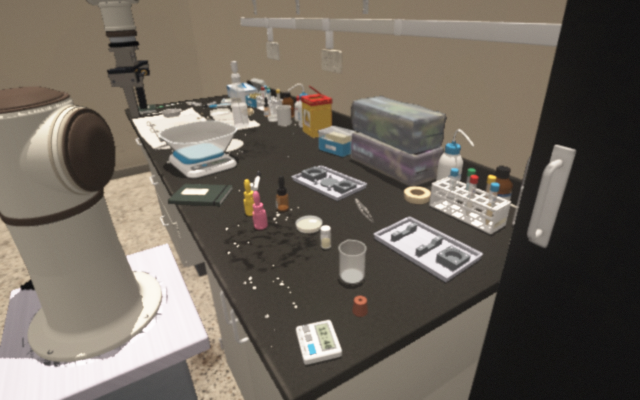

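Top view: plating tray (267,158), dissection tray (395,160), forceps (328,163), petri (323,212), vials (354,215) and (252,232), marker (223,212), beaker (393,219), stopper (420,235). Dropper candidates are amber with a black bulb (285,215), yellow (275,241) and pink (300,244). I choose the amber one. Next, one close crop to check.

```bash
python3 - <<'E'
from h import *
im=cv2.imread('pics/top0.png')
cv2.imwrite('pics/crop0.png',cv2.resize(im[128:252,205:438],None,fx=3.4,fy=3.4,interpolation=cv2.INTER_CUBIC))
E
```

```text
(no output)
```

View pics/crop0.png

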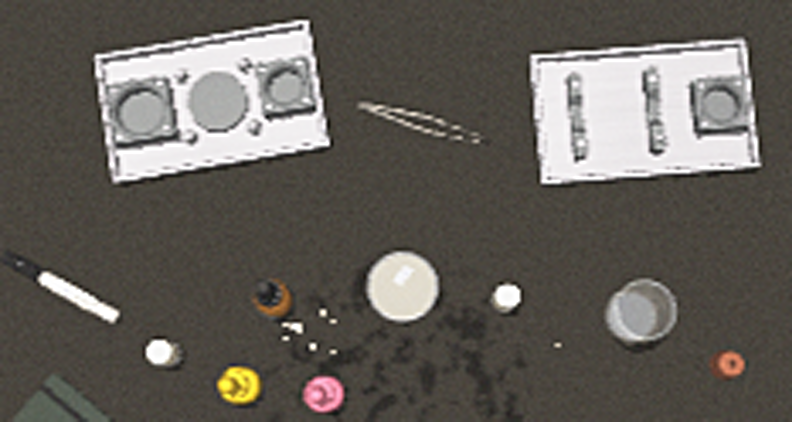

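The crop confirms the amber bottle with a black bulb at crop (272,297). White caps are at (507,297) and (160,351). The plating tray's large socket is on its left (+y), and the dissection tray's socket is on its right (-y). Next I take coarse positions, then wrist views.

```bash
cat >> h.py <<'E'
def blobs(mask,amin=20):
    n,l,s,c=cv2.connectedComponentsWithStats(mask.astype(np.uint8)); return [(c[i],s[i,4],l==i) for i in range(1,n) if s[i,4]>=amin]
E
python3 - <<'E'
from h import *
d=snap('top')
pts={'plateLg':(205+142/3.4,128+112/3.4,.008),'plateSm':(205+288/3.4,128+87/3.4,.008),'pad':(205+218/3.4,128+101/3.4,.009),
'dsock':(205+720/3.4,128+103/3.4,.008),'bar1':(205+655/3.4,128+110/3.4,.02),'bar2':(205+577/3.4,128+116/3.4,.02),'petri':(205+403/3.4,128+286/3.4,.014),
'v1':(205+507/3.4,128+297/3.4,.048),'v2':(205+159/3.4,128+351/3.4,.048),'drop':(205+268/3.4,128+291/3.4,.094),'fL':(205+360/3.4,128+105/3.4,.005),'fR':(205+480/3.4,128+140/3.4,.005),'yel':(205+232/3.4,128+383/3.4,.094),'pink':(205+322/3.4,128+394/3.4,.094),'beak':(205+642/3.4,128+310/3.4,.034),'stop':(205+729/3.4,128+365/3.4,.026)}
for k,(u,v,z) in pts.items(): print(k,ray(d,[(u,v)],z)[0].round(3))
print(bot.current_joints())
E
```

```text
plateLg [0.606 0.277 0.008]
plateSm [0.631 0.145 0.008]
pad [0.617 0.208 0.009]
dsock [ 0.623 -0.247  0.008]
bar1 [ 0.612 -0.186  0.02 ]
bar2 [ 0.606 -0.116  0.02 ]
petri [0.451 0.038 0.014]
v1 [ 0.439 -0.052  0.048]
v2 [0.388 0.245 0.048]
drop [0.437 0.148 0.094]
fL [0.616 0.08  0.005]
fR [ 0.586 -0.03   0.005]
yel [0.361 0.175 0.094]
pink [0.353 0.102 0.094]
beak [ 0.431 -0.17   0.034]
stop [ 0.385 -0.246  0.026]
[ 1.01992114e+00  1.58813550e-01  1.59776742e+00 -8.38819156e-06
  1.38620063e+00 -2.10094377e-01]
```

```bash
cat >> h.py <<'E'
def rv(deg):  # tool down, closing axis at deg from world x
    a=np.radians(deg); s,c=np.sin(a),np.cos(a)
    return Ro.from_matrix(np.array([[-s,c,0],[c,s,0],[0,0,-1.]])).as_rotvec()
E
python3 - <<'E'
from h import *
import pickle
for i,p in enumerate([(.45,.2,.27),(.45,-.1,.27)]):
    bot.goto(p,rv(90)); d=snap('wrist',f'w{i}.png'); pickle.dump(d,open(f'w{i}.pkl','wb'))
    print(bot.current_clock(),bot.current_joints().round(2) if hasattr(bot.current_joints(),'round') else bot.current_joints())
E
```

```text
1.85 [ 0.17 -0.1   1.71  0.    1.54 -1.4 ]
3.05 [-0.48 -0.19  1.78  0.    1.55 -2.05]
```

View pics/w0.png

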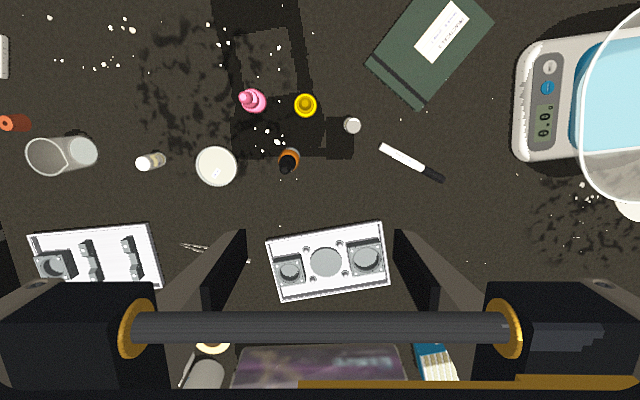

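View pics/w1.png

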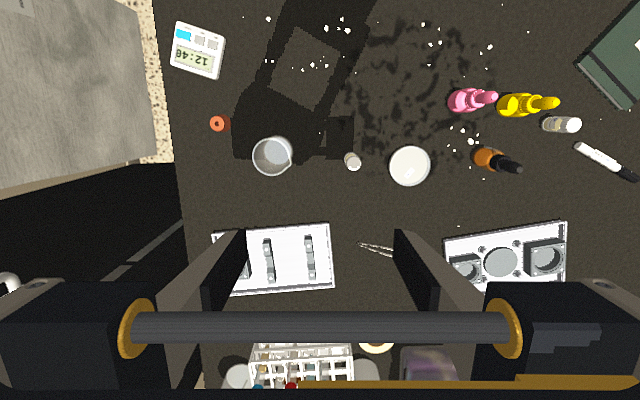

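w0 shows the plating tray (327,261), dropper (288,161), far vial cap (352,124) and petri (216,166). w1 shows the near vial (353,160), petri (409,165), forceps tips (~375,248) and the dissection tray, partly behind a finger. w0 shows all of the dissection tray, at (95,253). Next I measure these with masks.

```bash
python3 - <<'E'
from h import *
import pickle
D=[pickle.load(open(f'w{i}.pkl','rb')) for i in (0,1)]+[snap('top')]
def tray(d,name,seed,win=90):
    im=d['pixels']; m=(im.min(2)>150).astype(np.uint8)
    m=cv2.morphologyEx(m,cv2.MORPH_CLOSE,np.ones((5,5)))
    b=[x for x in blobs(m,300)]; c,a,l=min(b,key=lambda x:np.hypot(*(x[0]-seed)))
    cnt=max(cv2.findContours(l.astype(np.uint8),0,1)[0],key=cv2.contourArea).reshape(-1,2)
    P=ray(d,cnt,.012)[:,:2]*1000
    r=cv2.minAreaRect(P.astype(np.float32)); print(name,np.round(r[0],1),np.round(r[1],1),round(r[2],1))
tray(D[0],'plate w0',(327,261));tray(D[1],'plate w1',(505,255));tray(D[2],'plate top',(267,158))
tray(D[0],'diss w0',(95,253));tray(D[1],'diss w1',(275,258));tray(D[2],'diss top',(395,160))
def obj(d,name,px,z,cond,r=30):
    im=d['pixels'].astype(int);u,v=px; s=im[max(v-r,0):v+r,max(u-r,0):u+r]
    for c,a,l in blobs(cond(s),8):
        q=c+(max(u-r,0),max(v-r,0)); rect=cv2.minAreaRect(np.argwhere(l)[:,::-1].astype(np.float32))
        print(name,q.round(1),a,ray(d,[q],z)[0].round(4),np.round(rect[1],1))
W=lambda s:s.min(2)>150
obj(D[0],'v2 w0',(352,124),.048,W,12);obj(D[1],'v1 w1',(353,160),.048,W,12)
obj(D[0],'petri w0',(216,166),.012,lambda s:s.min(2)>120);obj(D[1],'petri w1',(409,165),.012,lambda s:s.min(2)>120)
obj(D[0],'blk w0',(288,161),.094,lambda s:s.max(2)<40,14)
obj(D[0],'amb w0',(288,161),.05,lambda s:(s[...,2]-s[...,0]>40),16)
obj(D[2],'v1 t',(354,215),.048,W,6);obj(D[2],'v2 t',(252,232),.048,W,6);obj(D[2],'petri t',(323,212),.014,lambda s:s.min(2)>120,14)
obj(D[2],'forc t',(328,163),.008,lambda s:s.max(2)>95,20)
for d,k,px,z in [(D[0],'Lg',(366,257),.023),(D[0],'Sm',(290,270),.023),(D[0],'pad',(325,262),.009)]: print(k,ray(d,[px],z)[0].round(3))
crop=np.hstack([cv2.resize(D[1]['pixels'][225:275,340:400],None,fx=6,fy=6),cv2.resize(D[0]['pixels'][140:190,265:325],None,fx=6,fy=6)])
cv2.imwrite('pics/c1.png',crop)
E
```

```text
plate w0 [617.7 215.5] [121.  196.3] 10.9
plate w1 [613.1 214.5] [117.2 196.7] 11.1
plate top [618.2 215.8] [119.1 197. ] 11.0
diss w0 [ 614.3 -178.9] [120.4 201.4] 5.2
diss w1 [ 614.1 -171.1] [121.2 184.8] 5.5
diss top [ 838.  -171.1] [150.4 438.1] 32.3
v2 w0 [353. 125.] 176 [0.3879 0.2457 0.048 ] [14. 14.]
v1 w1 [353.4 162.8] 173 [ 0.4406 -0.0518  0.048 ] [13.6 16.3]
petri w0 [215.8 165.8] 1323 [0.4507 0.0398 0.012 ] [41.7 38.2]
petri w1 [409.3 165.5] 1305 [0.4507 0.0387 0.012 ] [39. 40.]
blk w0 [278.5 150. ] 42 [0.4163 0.1489 0.094 ] [ 7.  11.3]
blk w0 [298.8 149.9] 26 [0.4161 0.1742 0.094 ] [10.6  4. ]
blk w0 [286.8 162.9] 204 [0.4324 0.1587 0.094 ] [15.6 18.4]
amb w0 [290.1 156.2] 169 [0.4303 0.1586 0.05  ] [21.5 18.1]
v1 t [354.5 217.7] 52 [ 0.4325 -0.0527  0.048 ] [ 7. 10.]
v2 t [251.4 231. ] 43 [0.389  0.2456 0.048 ] [6.4 6.4]
petri t [322.9 211.9] 339 [0.4514 0.0396 0.014 ] [19.8 19.8]
forc t [323.1 161.9] 73 [0.6069 0.0418 0.008 ] [26.6  4.7]
Lg [0.6   0.277 0.023]
Sm [0.625 0.151 0.023]
pad [0.617 0.209 0.009]
```

View pics/c1.png

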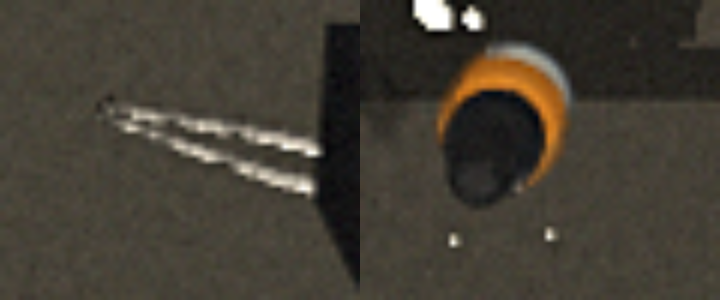

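The crop shows the forceps' converged tip at w1 (357,242), and the amber bottle's bulb tip at w0 about (285,170) with its shoulder near (288,159). Tray fits are within a few mm of the stated sizes. Next is one close look at the forceps and one at the dropper.

```bash
python3 - <<'E'
from h import *
import pickle
bot.goto((.50,.03,.17),rv(90)); d=snap('wrist','f1.png'); pickle.dump(d,open('f1.pkl','wb'))
print(proj(d,[(.616,.08,.005),(.586,-.03,.005)]).round())
bot.goto((.36,.155,.22),rv(90)); e=snap('wrist'); pickle.dump(e,open('f2.pkl','wb'))
print(proj(e,[(.437,.154,.094),(.437,.154,.0)]).round())
cv2.imwrite('pics/f12.png',np.vstack([d['pixels'][80:310],e['pixels'][80:310]]))
E
```

```text
[[357. 261.]
 [275. 241.]]
[[320. 248.]
 [320. 220.]]
```

View pics/f12.png

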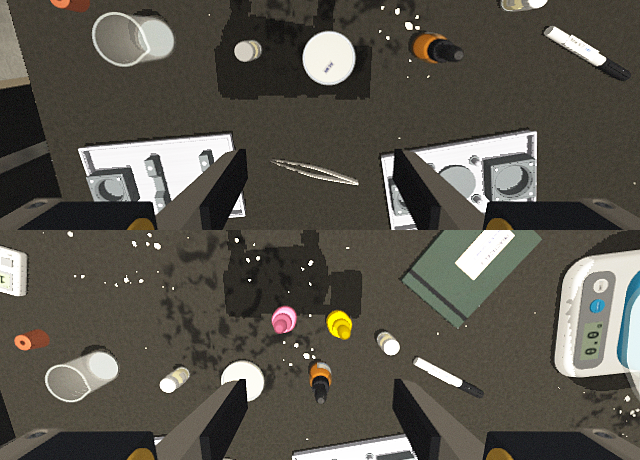

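Upper half: forceps run from (271,241) to (358,263) in full-frame pixels, matching the prediction. Lower half: the bulb tip is at (321,247) against a predicted (320,248), so the dropper is confirmed at (0.437, 0.154). Next: pick the forceps.

```bash
cat >> h.py <<'E'
def loc(tray,x,y):
    c,a={'D':((.614,-.176),5.3),'P':((.617,.2152),10.9)}[tray]; a=np.radians(a)
    return np.array([c[0]+x*np.cos(a)-y*np.sin(a),c[1]+x*np.sin(a)+y*np.cos(a)])
def st(m): print(m,'t',round(bot.current_clock(),1),'open mm',round(bot.current_opening()*92,1),'grip',np.round(bot.current_grip_force(),1),'F',np.round(bot.current_contact_force(),1),'p',np.round(bot.current_ee_pos(),3))
def pick(xy,deg,z,wid,N,zup=.16,zhi=.16):
    bot.set_gripper(min(1,(wid+24)/92))
    bot.goto((*xy,zhi),rv(deg)); bot.line_to((*xy,z),max_speed=.1)
    bot.set_gripper(0,N); st('gripped'); bot.line_to((*xy,zup),max_speed=.12); st('lifted')
def place(xy,deg,z,wid,rel=14,zhi=.16):
    bot.goto((*xy,zhi),rv(deg)); bot.line_to((*xy,z+.02),max_speed=.12); bot.line_to((*xy,z),max_speed=.03); st('down')
    bot.set_gripper((wid+rel)/92); st('rel'); bot.line_to((*xy,zhi),max_speed=.12)
E
python3 - <<'E'
from h import *
import pickle
d=pickle.load(open('f1.pkl','rb')); im=d['pixels'][230:275,262:368]
m=(im.max(2)>105).astype(np.uint8); m=cv2.morphologyEx(m,cv2.MORPH_CLOSE,np.ones((5,5)))
c,a,l=max(blobs(m),key=lambda b:b[1]); P=ray(d,np.argwhere(l)[:,::-1]+(262,230),.005)[:,:2]*1000
r=cv2.minAreaRect(P.astype(np.float32)); v=cv2.boxPoints(r); e=max([v[1]-v[0],v[2]-v[1]],key=np.linalg.norm); ang=np.degrees(np.arctan2(e[1],e[0]))
print(r,ang)
c=np.array(r[0])/1000; phi=(ang-90+90)%180-90
if max(r[1])>108 and max(r[1])<130: pick(c,phi,.003,13,15); print(phi)
E
```

```text
((601.9957885742188, 23.122817993164062), (121.36571502685547, 16.744094848632812), 74.61465454101562) 74.61466
gripped t 9.4 open mm 0.3 grip 0.0 F [-0.   0.6  0.4] p [0.602 0.023 0.003]
lifted t 10.9 open mm 0.6 grip 0.0 F [ 1.6 -0.  -0.9] p [0.601 0.023 0.159]
-15.385338
```

It closed on nothing, so I look.

```bash
python3 - <<'E'
from h import *
import pickle
print(Ro.from_rotvec(bot.current_tool_rot()).as_matrix().round(2), bot.current_joints())
t=snap('top'); w=snap('wrist'); pickle.dump((t,w),open('f3.pkl','wb'))
print(proj(w,[(.602,.023,.005),(.602,.023,.14)]))
cv2.imwrite('pics/f3.png',np.vstack([cv2.resize(t['pixels'][140:200,270:430],(640,240)),w['pixels'][:340]]))
E
```

```text
[[ 0.27  0.96 -0.  ]
 [ 0.96 -0.27  0.  ]
 [-0.   -0.   -1.  ]] [-1.62012268e-01  2.52235252e-01  1.55101769e+00  3.99780724e-06
  1.34029643e+00  1.06567448e-01]
[[320.058899   180.11030859]
 [320.09807923 219.23084252]]
```

View pics/f3.png

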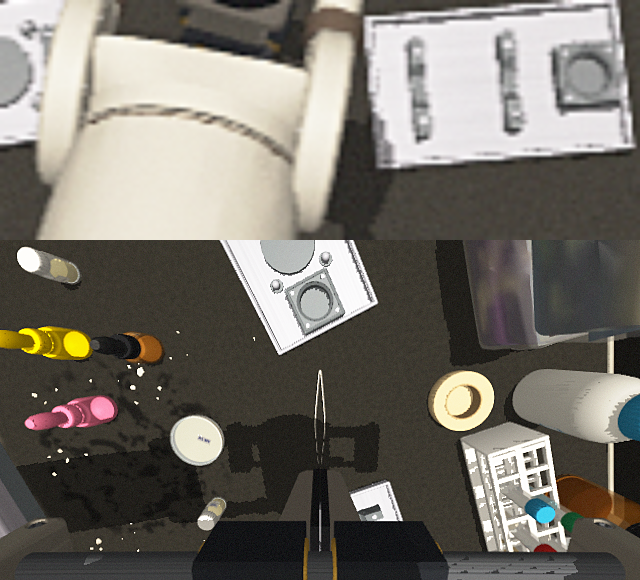

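```bash
python3 - <<'E'
from h import *
import pickle
t,w=pickle.load(open('f3.pkl','rb')); a=np.radians(74.6); u=np.array([np.cos(a),np.sin(a)])
for z in (.005,.16): print(z,[proj(w,[(*(np.array([.602,.023])+s*u),z)]).round()[0] for s in (-.061,0,.061)])
print(proj(w,[(.602,.023,.19)]))
s=w['pixels'][100:340,280:360]; cv2.imwrite('pics/f4.png',cv2.resize(s,None,fx=2.5,fy=2.5))
bot.set_gripper(.5); st('o')
w=snap('wrist'); cv2.imwrite('pics/f5.png',np.hstack([cv2.resize(s,(200,600)),cv2.resize(w['pixels'][100:340,220:420],(500,600))]))
E
```

```text
0.005 [array([320., 227.]), array([320., 180.]), array([320., 128.])]
0.16 [array([320., 304.]), array([320., 229.]), array([320., 141.])]
[[320.12713879 248.13268431]]
o t 11.8 open mm 46.3 grip 0.0 F [-0.2 -0.5  0.6] p [0.602 0.023 0.16 ]
```

View pics/f5.png

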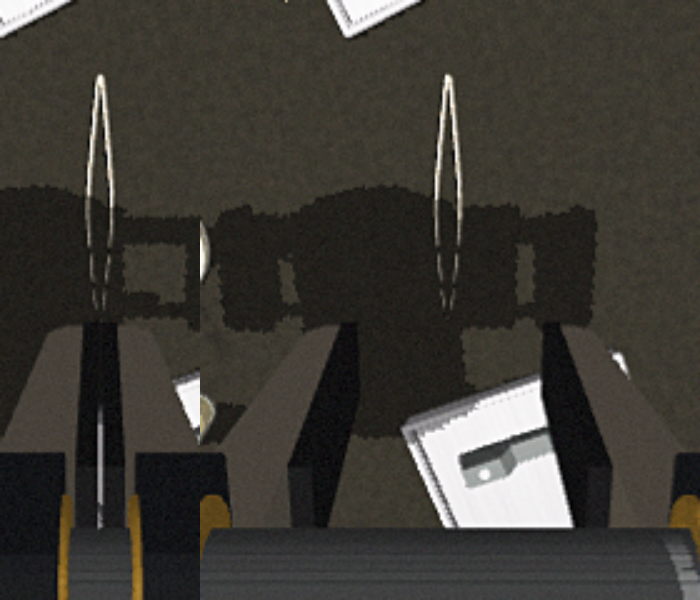

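The forceps still lie undisturbed on the bench, rows 130–224 and centred at column 320. The fingers evidently closed above them, so I probe for the bench height by force.

```bash
python3 - <<'E'
from h import *
c=(.602,.0235)
bot.set_gripper(.4); bot.line_to((*c,.006),max_speed=.12); bot.hold(.2)
f0=bot.current_contact_force()[2]; print(f0,bot.current_ee_pos())
z=.006
for i in range(12):
    z-=.001
    try: bot.line_to((*c,z),max_speed=.02)
    except Exception as e: print(e);break
    bot.hold(.05); f=bot.current_contact_force()[2]-f0; print(round(z,3),np.round(bot.current_ee_pos()[2],4),round(f,2))
    if abs(f)>4: break
bot.line_to((*c,z+.0015),max_speed=.02)
for o in (.25,.15,.1,.05,0): bot.set_gripper(o,15); st(o)
E
```

```text
-1.4462492337673536 [0.60246611 0.02343126 0.00660472]
0.005 0.005 1.49
0.004 0.0039 0.88
0.003 0.0029 1.51
0.002 0.002 1.7
0.001 0.0009 0.85
0.0 -0.0001 1.99
-0.001 -0.0011 1.5
-0.002 -0.0021 1.87
-0.003 -0.0031 2.83
-0.004 -0.004 1.68
-0.005 -0.0051 2.4
-0.006 -0.006 1.1
0.25 t 18.1 open mm 22.9 grip 0.0 F [ 0.2  0.7 -0.1] p [ 0.602  0.024 -0.005]
0.15 t 18.4 open mm 13.9 grip 0.0 F [-0.1 -0.1 -0.2] p [ 0.602  0.023 -0.005]
0.1 t 18.7 open mm 9.2 grip 0.0 F [ 0.8 -0.3  0.3] p [ 0.602  0.023 -0.004]
0.05 t 19.0 open mm 4.3 grip 0.0 F [0.1 0.1 0.5] p [ 0.602  0.024 -0.004]
0 t 19.2 open mm 0.5 grip 0.0 F [-0.4 -0.3 -0.6] p [ 0.602  0.023 -0.004]
```

There is no contact even at z = -6 mm, so the true tip is higher than reported. I continue the guarded probe.

```bash
python3 - <<'E'
from h import *
c=(.602,.0235)
bot.set_gripper(.4); z=-.005; F=[]
for i in range(20):
    z-=.001
    try: bot.line_to((*c,z),max_speed=.02)
    except Exception as e: print(e);break
    bot.hold(.05); f=np.mean([bot.current_contact_force()[2] for _ in range(3)]); F.append((round(z,3),round(f,1)))
    if abs(f)>5: break
print(F); st('t')
w=snap('wrist','g1.png'); print(w['t'],proj(w,[(.602,.023,.005)]))
E
```

```text
[(-0.006, np.float64(0.1)), (-0.007, np.float64(0.2)), (-0.008, np.float64(0.3)), (-0.009, np.float64(0.3)), (-0.01, np.float64(-0.3)), (-0.011, np.float64(1.0)), (-0.012, np.float64(-0.3)), (-0.013, np.float64(0.2)), (-0.014, np.float64(-0.6)), (-0.015, np.float64(0.3)), (-0.016, np.float64(0.3)), (-0.017, np.float64(0.2)), (-0.018, np.float64(-0.3)), (-0.019, np.float64(0.0)), (-0.02, np.float64(-0.2)), (-0.021, np.float64(-0.0)), (-0.022, np.float64(-0.4)), (-0.023, np.float64(-0.1)), (-0.024, np.float64(-0.4)), (-0.025, np.float64(6.2))]
t t 25.9 open mm 36.5 grip 3.4 F [-3.5  0.   6.2] p [ 0.602  0.023 -0.024]
[-0.5745204   0.20337607  0.23639181] [[319.29677997 247.37932677]]
```

```bash
python3 - <<'E'
from h import *
im=cv2.imread('pics/g1.png'); s=snap('scene')['pixels']
cv2.imwrite('pics/g2.png',np.hstack([cv2.resize(im[100:320,200:440],(480,440)),cv2.resize(s[160:270,330:410],(320,440))]))
E
```

```text
(no output)
```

View pics/g2.png

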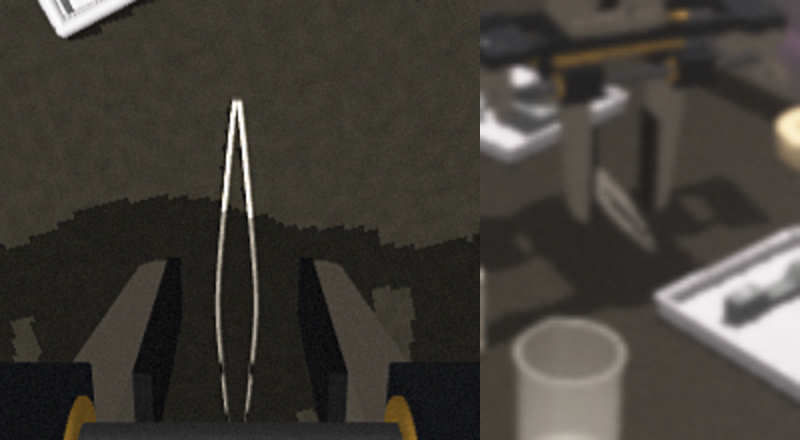

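```bash
python3 - <<'E'
from h import *
w=snap('wrist');p=np.array(bot.current_ee_pos());R=Ro.from_rotvec(bot.current_tool_rot()).as_matrix()
Rc=np.array(w['R']);c=-Rc.T@np.array(w['t']);print('cam in tool',R.T@(c-p),(Rc@R)[2].round(3))
for o in (-.01,0,.01): print(o,proj(w,[(*(p+R[:,0]*o)[:2],z) for z in (0.,-.024)]).round())
p0=np.array([.192,.542,.19]);R0=Ro.from_rotvec([-.53266853,-3.09558141,.00214]).as_matrix();print(R0.T@(np.array([0.11768986,0.56808174,0.38330385])-p0))
E
```

```text
cam in tool [ 0.07914339  0.00025764 -0.19408279] [-0.281  0.001  0.96 ]
-0.01 [[319. 258.]
 [319. 242.]]
0 [[319. 243.]
 [319. 229.]]
0.01 [[319. 228.]
 [319. 215.]]
[ 0.07880754 -0.00053305 -0.19328145]
```

The fingers are really about 24.5 mm shorter than the stated TCP: XY agrees, the tip edge is seen at row 230 against 228 expected, and the bench is felt at z = -0.0245. I apply that offset everywhere and allow for the gripper body being closer.

```bash
sed -i 's/^def pick/ZO=-.0245\ndef pick/; s/bot.line_to((\*xy,z)/bot.line_to((*xy,z+ZO)/; s/(\*xy,z+.02),/(*xy,z+.02+ZO),/; s/bot.line_to((\*xy,z),max_speed=.03)/bot.line_to((*xy,z+ZO),max_speed=.03)/' h.py; sed -n '/ZO=/,$p' h.py
python3 - <<'E'
from h import *
c=(.602,.0235); bot.line_to((*c,.002+ZO),max_speed=.02); bot.set_gripper(0,20); st('grip'); bot.line_to((*c,.1),max_speed=.12); bot.hold(.1); st('up')
w=snap('wrist','g3.png')
E
```

```text
ZO=-.0245
def pick(xy,deg,z,wid,N,zup=.16,zhi=.16):
    bot.set_gripper(min(1,(wid+24)/92))
    bot.goto((*xy,zhi),rv(deg)); bot.line_to((*xy,z+ZO),max_speed=.1)
    bot.set_gripper(0,N); st('gripped'); bot.line_to((*xy,zup),max_speed=.12); st('lifted')
def place(xy,deg,z,wid,rel=14,zhi=.16):
    bot.goto((*xy,zhi),rv(deg)); bot.line_to((*xy,z+.02+ZO),max_speed=.12); bot.line_to((*xy,z+ZO),max_speed=.03); st('down')
    bot.set_gripper((wid+rel)/92); st('rel'); bot.line_to((*xy,zhi),max_speed=.12)
grip t 26.8 open mm 12.3 grip 20.0 F [ 0.1 -0.5 -0.6] p [ 0.602  0.024 -0.023]
up t 28.1 open mm 12.4 grip 20.0 F [ 0.6 -0.3 -0.1] p [0.601 0.024 0.099]
```

Forceps held (12.4 mm). Place them.

```bash
python3 - <<'E'
from h import *
import pickle
p=loc('D',0,.026); print(p)
place(p,5.3,.0145,13,rel=10)
bot.set_gripper(.5); bot.goto((.50,-.13,.14),rv(90)); d=snap('wrist','p1.png'); pickle.dump(d,open('p1.pkl','wb'))
print('pred', proj(d,[(*loc('D',0,.026+s),.022) for s in (-.061,0,.061)]).round(), proj(d,[(*loc('D',0,-.068),.023)]).round())
E
```

```text
[ 0.61159836 -0.15011116]
down t 31.1 open mm 12.5 grip 20.0 F [ 0.  -0.5 -0.5] p [ 0.612 -0.15  -0.01 ]
rel t 31.5 open mm 23.0 grip 0.0 F [-0.2 -0.7  0.5] p [ 0.612 -0.15  -0.01 ]
pred [[253. 282.]
 [303. 278.]
 [354. 273.]] [[225. 285.]]
```

View pics/p1.png

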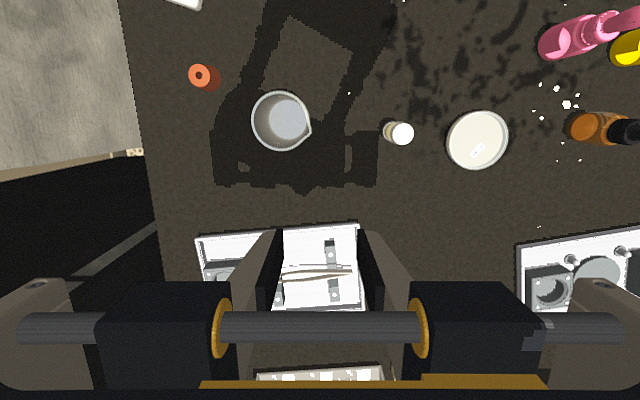

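Forceps rest in the notches, with their end at (351,271) against a predicted (354,273). Next, vial 1 goes to the dissection socket.

```bash
python3 - <<'E'
from h import *
import pickle
pick((.440,-.052),5.3,.021,23,15)
if 18<bot.current_opening()*92<28:
    place(loc('D',0,-.068),5.3,.0295,23,rel=10)
bot.set_gripper(.95)
pick((.4507,.0392),10.9,.003,63,12)
if 58<bot.current_opening()*92<68:
    place(loc('P',0,-.005),10.9,.0125,63,rel=8)
bot.goto((.45,.05,.2),rv(90)); d=snap('wrist','p2.png'); st('end')
print(proj(d,[(*loc('D',0,-.068),.056),(*loc('P',0,-.005),.023),(*loc('P',0,.063),.023),(*loc('P',0,-.068),.023)]).round())
E
```

```text
gripped t 38.9 open mm 21.5 grip 15.0 F [-0.9 -0.1  0.6] p [ 0.44  -0.052 -0.003]
lifted t 40.4 open mm 21.7 grip 15.0 F [-0.8  0.1 -1. ] p [ 0.439 -0.052  0.159]
down t 43.5 open mm 21.5 grip 15.0 F [-0.1 -0.2  0.4] p [ 0.62  -0.244  0.005]
rel t 43.9 open mm 33.2 grip 0.0 F [0.  0.2 0.4] p [ 0.62  -0.244  0.005]
gripped t 50.2 open mm 62.2 grip 12.0 F [0.9 0.5 0.9] p [ 0.451  0.039 -0.021]
lifted t 51.8 open mm 62.4 grip 12.0 F [ 0.   0.1 -0. ] p [0.45  0.039 0.159]
down t 55.0 open mm 62.4 grip 12.0 F [ 0.   0.1 -0.9] p [ 0.618  0.21  -0.012]
rel t 55.4 open mm 71.5 grip 0.0 F [-0.4  0.5  0.9] p [ 0.618  0.21  -0.012]
end t 58.5 open mm 71.1 grip 0.0 F [-0.3  0.3  0.2] p [0.45 0.05 0.2 ]
[[ 99. 307.]
 [432. 291.]
 [480. 283.]
 [388. 298.]]
```

View pics/p2.png

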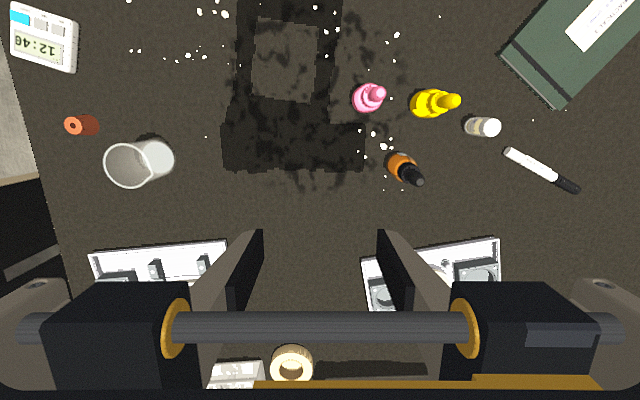

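Petri and vial 1 are away from the bench. The dropper still stands (base (400,165), bulb (415,180)) with yellow and pink left alone, and vial 2 is at (485,127). Next: dropper, then vial 2.

```bash
python3 - <<'E'
from h import *
import pickle
pick((.437,.1545),90,.033,32,15)
if 28<bot.current_opening()*92<36:
    place(loc('P',0,.063),100.9,.0415,32,rel=10)
else: raise SystemExit
pick((.388,.2457),0,.021,23,15)
if 18<bot.current_opening()*92<28:
    place(loc('P',0,-.068),10.9,.0295,23,rel=10)
bot.goto((.40,.0,.25),rv(90)); d=snap('wrist'); t=snap('top'); st('end')
pickle.dump((d,t),open('end.pkl','wb'))
cv2.imwrite('pics/end.png',np.vstack([cv2.resize(t['pixels'][128:252,205:438],(800,426)),cv2.resize(snap('scene')['pixels'][150:280,230:500],(361,174)).repeat(1,0) if 0 else np.zeros((1,800,3),np.uint8)]))
s=snap('scene')['pixels'][150:280,270:490]; cv2.imwrite('pics/end2.png',cv2.resize(s,(792,468),interpolation=cv2.INTER_CUBIC))
E
```

```text
gripped t 61.6 open mm 30.1 grip 15.0 F [ 0.6 -0.9  1.5] p [0.437 0.155 0.009]
lifted t 63.0 open mm 29.7 grip 15.0 F [-0.9 -1.  -0.2] p [0.436 0.154 0.159]
down t 65.9 open mm 30.1 grip 15.0 F [-0.1 -0.5 -0.3] p [0.605 0.277 0.017]
rel t 66.2 open mm 42.0 grip 0.0 F [-0.1 -0.  -0.4] p [0.605 0.277 0.017]
gripped t 71.8 open mm 21.5 grip 15.0 F [-0.6 -0.6  2.3] p [ 0.388  0.246 -0.003]
lifted t 73.3 open mm 21.6 grip 15.0 F [-0.5 -0.2 -0.2] p [0.387 0.246 0.159]
down t 76.4 open mm 21.3 grip 15.0 F [0.2 0.5 0. ] p [0.63  0.148 0.005]
rel t 76.8 open mm 33.0 grip 0.0 F [ 0.   0.9 -0.6] p [0.63  0.148 0.005]
end t 79.8 open mm 32.9 grip 0.0 F [-0.6  0.6 -0.4] p [0.4  0.   0.25]
```

View pics/end.png

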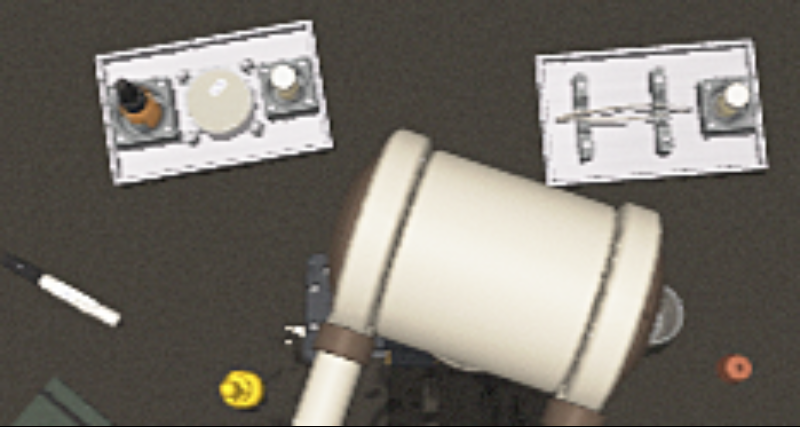

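View pics/end2.png

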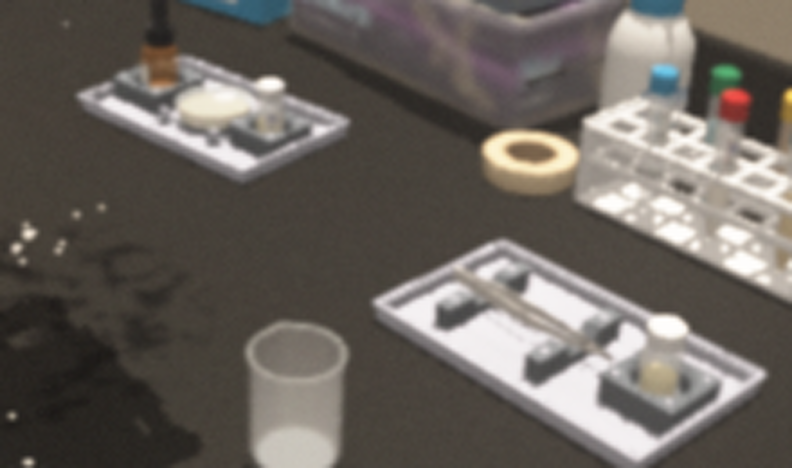

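Both pictures show the kits complete: forceps in both notches, both vials and the dropper upright in their sockets, petri flat between the pegs. The beaker, stopper and marker have not moved.

```bash
python3 -c "
from h import *
print(bot.job_done())"
```

```text
the job is handed in; nothing more can be done
None
```

Both kits are made up as asked and the job was handed in at about 80 s on the robot's clock; the final pictures show every piece seated and upright, and the beaker, stopper and marker where they were.

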